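# Flip the round job marker on the repair bench

## Task

The job tagged by the round flip marker is finished: with a fingertip, turn its round paddle over the top of its axle (pressing the thumb lever at its side raises it) and push it fully down on the other side, so that the face with the dark inlaid disc shows, as the square marker's already does. Only press and push: do not lift, tip or shift the stand, and leave the square marker and everything else on the bench where it is.

Things in the scene. Friction and masses are not known exactly. Their poses are not given: they have to be found in the camera images.
- round_stand: loose dark steel stand of the round marker, 1.2 kg. Origin: centre of its underside. Base plate 120 (x) x 84 (y) x 12 mm. Two posts (18 mm along x, 8 mm along y) at y = -36 and +36 mm, tops at z = 70 mm, carry a level axle along its y, over the origin at z = 62 mm. The paddle swings between the posts and starts on the -x side.
- round_paddle (a joint): round paddle's angle, rad (starts 0 to 0.3). 0: level to the stand's -x, plain face up; pi/2: straight up; pi (end stop): level to +x, face with the 30 mm dark inlaid disc up. Stiff hinge (0.04 N m, 1 to 2 N at lever or paddle): stays wherever it is left
- round_centre (a point): centre of the round paddle: pale wooden disc 56 mm across, 5 mm thick, on a short brass neck; the centre is 38 mm from the axle, the far edge 66 mm
- round_lever (a point): where to press the steel thumb lever, 32 mm from the axle, mid-width, on its upper face. Lever: rigid with the paddle, pointing the opposite way (to +x at joint 0, down at pi/2); 26 mm wide along y, centred at the stand's y = +57 mm, outside post and base; 5 mm thick, ends 42 mm from the axle. Pressing it down raises the paddle
- square_stand: loose dark steel stand of the square marker, 1.2 kg. Origin: centre of its underside. Base plate 120 (x) x 84 (y) x 12 mm. Two posts (18 mm along x, 8 mm along y) at y = -36 and +36 mm, tops at z = 70 mm, carry a level axle along its y, over the origin at z = 62 mm. Leave alone.
- square_centre (a point): centre of the square paddle, 54 x 54 x 5 mm pale wood, 39 mm from its axle; it lies level or nearly so to its stand's +x, dark inlaid disc up; its lever points to -x; leave alone
- tin: bystander: flat yellow tin, 85 x 75 x 20 mm; origin: centre of its underside
- screwdriver: bystander: screwdriver with red handle, 160 mm long, lying flat
- cork_block: bystander: cork block, 60 x 40 x 25 mm; origin: centre of its underside
- jar: bystander: small closed amber jar, 52 mm across, 50 mm tall; origin: centre of its underside
- wood_cup: bystander: dark wooden cup, 72 mm across, 75 mm tall; origin: centre of its underside
- spool: bystander: small grey spool, 40 mm across, 34 mm tall; origin: centre of its underside
- oil_stone: bystander: grey sharpening stone, 120 x 40 x 22 mm; origin: centre of its underside
There are look-alikes about, which are no part of the job. Leave any orange or purple look-alike of the round_stand alone.

How it is judged (in metres and radians):
On the way:
1. the round paddle is turned up past 70 degrees (value of joint round_paddle above 1.22 rad), for 0.1 s.
At the end, for the whole second after the job is handed in: The round paddle is at rest within 8 degrees of its far stop (joint above 3.0 rad), its stand upright, at rest on the bench and within 20 mm of where it began; the square marker's paddle within 12 mm of where it began (value of joint round_paddle above 3 rad and velocity of joint round_paddle between -0.1 and 0.1 rad/s and distance of round_stand from where it was at the start of the episode below 0.02 m and height (world z) of round_stand below 0.005 m and angle between round_stand's own z axis and vertical below 0.05 rad and linear speed of round_stand below 0.02 m/s and distance of square_centre from where it was at the start of the episode below 0.012 m); the robot touches nothing.
It fails at once if the round marker's stand is lifted (over 8 mm), tipped (over 0.15 rad) or shifted over 20 mm (height (world z) of round_stand above 0.008 m or angle between round_stand's own z axis and vertical above 0.15 rad or distance of round_stand from where it was at the start of the episode above 0.02 m).
It fails at once if the square marker is disturbed (stand or paddle moved over 12 mm) (distance of any of square_stand, square_centre from where it was at the start of the episode above 0.012 m).
It fails at once if another thing on the bench is moved over 20 mm (distance of any of tin, screwdriver, cork_block, jar, wood_cup, spool, oil_stone from where it was at the start of the episode above 0.02 m).
It also fails if it takes over 40 s, if anything falls off the work surface, if the arm or the gripper's body presses on something with over 40 N, if the wrist force passes 120 N, or if a joint passes its speed limit or range.

## Robot

A 6-joint arm with a two-finger parallel gripper is mounted at the origin on the work surface. World frame = base frame: x ahead of the robot, y to its left, z up, the work surface at z = 0. Lengths are in mm, angles in rad, forces in N, time in s.
With the tool pointing down it reaches from about 275 to 775 mm from the base axis. Payload 14.6 kg.
Tool frame: the origin (TCP) lies between the finger pads; the fingertips stand 25 mm ahead of it and the grasp point (between the pads) lies 6 mm ahead of it; z points along the fingers, y is the direction in which the jaws open and shut (so a half turn about z gives the same grasp; the last joint's range is limited). The gripper opens to 85 mm and grips with 20 to 120 N. Pads are 22 mm wide; open, the fingers measure 114 mm over their backs; the gripper's body (76 mm by 85 mm) begins 54 mm behind the grasp point. The pads swing forward as they close: fully open they stand 13 mm farther back than shut.
Start: joints at [-1.331, 0.263, -0.048, 1.259, 0, 1.415], TCP at [201.922, -484.619, 256.278] pointing down, gripper open.
Joint ranges: [-2.65, 2.65], [-0.89, 1.7], [-1.18, 1.37], [-2.13, 2.11], [-1.35, 1.29], [-3.14, 3.14]. Speed limits (rad/s): [1.89, 1.89, 2.57, 2.79, 3.14, 3.14].

## Interface

Orientations are given as a unit quaternion [w, x, y, z].
In Python, from bench import manip, observe, vision gives the robot as it stands. Calls block until the motion is done:
- manip.reach(position, orientation): joint-space move of the TCP to a pose.
- manip.line_to(position, feed=150, rotation=None): straight line of the TCP; rotation=None keeps the orientation; feed is the mean speed in mm/s.
- manip.set_joints(angles): joint-space move.
- manip.set_gripper(opening, strength=None): finger opening in mm; strength is the grip in N (None keeps the last); returns when the fingers have stopped.
- manip.wait(seconds).
- manip.ik(position, orientation): joint angles nearest the present ones, or None.
- observe(): the state.
- vision.get_image(name): name is "scene" or "top"; returns the picture (400x640x3 uint8, blue, green, red); there is no depth.
- vision.get_calibration(name): a dict with "fx", "fy", "cx", "cy" (pixels), "world_from_camera" (4x4, takes a point from camera to world coordinates). Camera axes: x right, y up, looking along -z (the intrinsics and any distortion apply to the point x, -y, -z); pixel columns grow to the right and rows downward; lengths in mm; the calibration is good to about 2 mm. A picture is of the moment at which its call begins. get_calibration takes no time and is no camera call.
A pose or a line that the arm cannot do raises manip.Unreachable and nothing moves.
- manip.hand_in(): hands the job in, once; it reports no verdict.
The state is a dict: "t": time; "qpos": joint angles; "dq": joint speeds; "joint_torque": joint torques, N m; "ee_pos": TCP position; "orientation": TCP orientation; "force": force on the tool from outside, world axes, zero at the start; "moment": the same for the moment, N m; "grip_width": finger opening in mm.
Only numpy, scipy, OpenCV 4.12 (cv2) and the standard library are available. Lean on these libraries where they do the work, as an engineer would, in place of code of your own. Each camera call takes 0.05 s, during which the arm holds its last target. There are 200 camera calls.

## Working session

There is one attempt and no reset: what is moved stays moved. The work goes in short steps, each a Python script; the robot and the scene stay as the last script left them, time stands still between calls to the robot, and variables do not carry over. Pictures are saved under pics/ and viewed, about 8 in all and at most 12, crops included, and the job is handed in when it is done.

```bash
mkdir -p pics; ls; python3 - <<'E'
from bench import manip, observe, vision
import cv2,numpy as np
for n in("scene","top"):
    cv2.imwrite(f"pics/{n}0.png",vision.get_image(n)); c=vision.get_calibration(n); print(n,{k:(np.round(v,3).tolist()) for k,v in c.items()})
o=observe();print(o["t"],o["ee_pos"],o["orientation"])
E
```

```text
pics
scene {'fx': 367.369, 'fy': 367.369, 'cx': 319.762, 'cy': 197.96, 'world_from_camera': [[-0.762, -0.453, 0.464, 916.855], [0.648, -0.535, 0.542, 515.616], [0.003, 0.713, 0.701, 725.131], [0.0, 0.0, 0.0, 1.0]]}
top {'fx': 397.765, 'fy': 397.765, 'cx': 309.262, 'cy': 202.131, 'world_from_camera': [[0.026, 0.997, -0.072, 425.207], [-0.999, 0.024, -0.025, -8.834], [-0.023, 0.072, 0.997, 1181.845], [0.0, 0.0, 0.0, 1.0]]}
0.1 [ 201.89757862 -484.39695834  255.88631862] [-4.52619142e-04  9.80571535e-01  1.96161312e-01 -1.76131094e-05]
```

View pics/scene0.png

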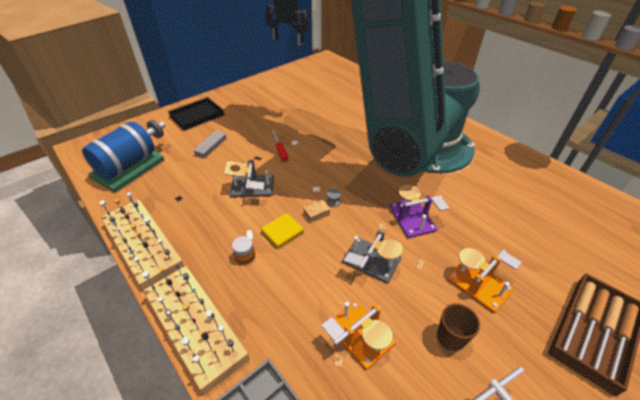

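View pics/top0.png

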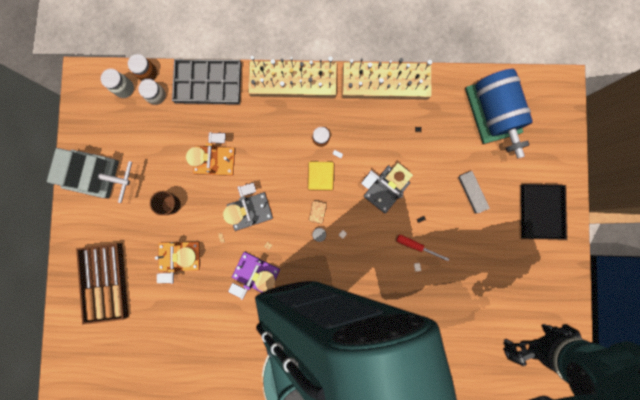

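The scene view shows the dark round stand at about (372,258). In the top view it is at (250,211), with its disc at (233,214) and its lever at (247,189). The square marker is at top (386,187). I'll zoom in on the round one.

```bash
python3 - <<'E'
import cv2,numpy as np
a=cv2.imread("pics/top0.png")[170:240,210:290]; b=cv2.imread("pics/scene0.png")[222:292,335:415]
cv2.imwrite("pics/z0.png",np.vstack([cv2.resize(i,None,fx=7,fy=7,interpolation=cv2.INTER_CUBIC)[:,:] for i in(a,)]+[]) )
o=np.hstack([cv2.resize(i,(400,350),interpolation=cv2.INTER_CUBIC) for i in(a,b)])
cv2.imwrite("pics/z0.png",o)
E
```

```text
(no output)
```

View pics/z0.png

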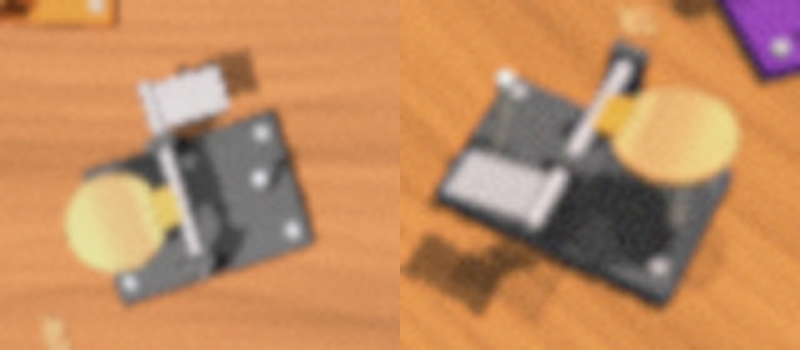

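```bash
cat > h.py <<'E'
from bench import manip, observe, vision
import numpy as np
C={n:vision.get_calibration(n) for n in("scene","top")}
def ray(n,p):
    c=C[n];T=np.array(c["world_from_camera"]);d=T[:3,:3]@[(p[0]-c["cx"])/c["fx"],-(p[1]-c["cy"])/c["fy"],-1];return T[:3,3],d/np.linalg.norm(d)
def onz(n,p,z):
    o,d=ray(n,p);return o+d*(z-o[2])/d[2]
def tri(ps,pt):
    R=[ray("scene",ps),ray("top",pt)];P=[np.eye(3)-np.outer(d,d) for o,d in R]
    x=np.linalg.solve(sum(P),sum(p@o for p,(o,d) in zip(P,R)));return x,[round(np.linalg.norm(p@(x-o)),1) for p,(o,d) in zip(P,R)]
E
python3 - <<'E'
from h import *
np.set_printoptions(precision=1,suppress=True)
for k,s,t in [("disc",(390,249),(233,214.4)),("lever",(355,259.4),(248,189.4)),("axle-",(381,235),(249,220)),("hub",(362,266),(240.4,192))]: print(k,*tri(s,t))
print("top corners",[onz("top",p,12) for p in((265,192.4),(272.4,218),(235,231))])
print("scene corners",[onz("scene",p,12) for p in((343,261),(388,282),(401,257),(356,236.4))])
E
```

```text
disc [466.2 232.9  66.4] [np.float64(0.7), np.float64(0.7)]
lever [539.  195.9  53.1] [np.float64(0.2), np.float64(0.2)]
axle- [450.5 189.   62.8] [np.float64(1.1), np.float64(1.1)]
hub [533.5 217.   45.7] [np.float64(2.8), np.float64(2.8)]
top corners [array([535.3, 152.6,  12. ]), array([460. , 128.1,  12. ]), array([419. , 237.3,  12. ])]
scene corners [array([540.8, 161.2,  12. ]), array([502.7, 268.6,  12. ]), array([427.5, 242. ,  12. ]), array([464.9, 127.4,  12. ])]
```

```bash
cat >> h.py <<'E'
O=np.array([479.5,197.5]);yaw=np.radians(-70.5);ex=np.array([np.cos(yaw),np.sin(yaw)]);ey=np.array([-ex[1],ex[0]])
a=(yaw+np.pi/2)/2;Q=[0,np.cos(a),np.sin(a),0]
def P(x,y,z): return [*(O+x*ex+y*ey),z+25]   # fingertip in stand frame -> TCP
def L(x,y,z,feed=60):
    manip.line_to(P(x,y,z),feed=feed);o=observe();print((x,y,z),"t%.1f"%o["t"],"F",np.round(o["force"],1))
E
python3 - <<'E'
from h import *
import cv2
manip.set_gripper(0)
manip.reach(P(29,58,160),Q)
L(29,58,85,120)
for z in(70,64,58,52,46,41): L(29,58,z)
a=vision.get_image("top")[150:250,190:310];b=vision.get_image("scene")[200:300,315:435]
cv2.imwrite("pics/p1.png",np.hstack([cv2.resize(i,(400,333),interpolation=cv2.INTER_CUBIC) for i in(a,b)]))
E
```

```text
(29, 58, 85) t4.3 F [-1.2 -0.8 -0. ]
(29, 58, 70) t4.7 F [-0.2 -0.5  1.5]
(29, 58, 64) t5.0 F [ 0.3 -0.1  0.1]
(29, 58, 58) t5.2 F [-0.6  0.2  0.7]
(29, 58, 52) t5.5 F [-0.4  0.4 -0.9]
(29, 58, 46) t5.7 F [0.3 0.1 0.2]
(29, 58, 41) t6.0 F [-0.3  0.4  0.2]
```

View pics/p1.png

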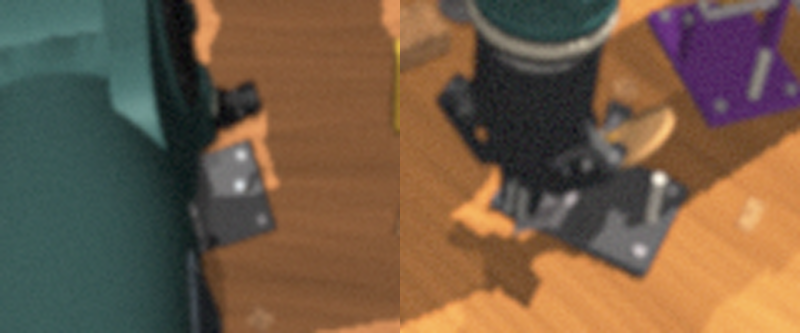

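The scene view shows the paddle's disc at about (640,135) in the crop, foreshortened, so pressing the lever is raising it. I'll press a little further, retract and look.

```bash
python3 - <<'E'
from h import *
import cv2
L(29,58,36);L(29,58,33)
L(29,58,90,200);L(29,140,170,250)
a=vision.get_image("top")[150:250,190:310];b=vision.get_image("scene")[200:300,315:435]
cv2.imwrite("pics/p2.png",np.hstack([cv2.resize(i,(400,333),interpolation=cv2.INTER_CUBIC) for i in(a,b)]))
E
```

```text
(29, 58, 36) t6.3 F [0.2 1.  0.2]
(29, 58, 33) t6.6 F [ 0.7  0.7 -0. ]
(29, 58, 90) t7.0 F [-0.2  0.5 -0.3]
(29, 140, 170) t7.6 F [-0.   0.  -0.5]
```

View pics/p2.png

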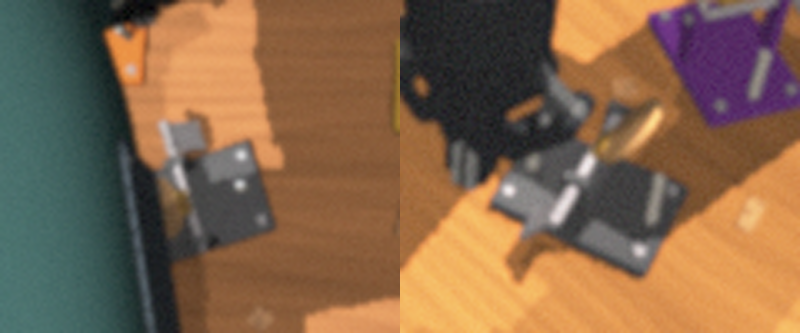

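The paddle now stands at roughly 50–60° (crop at 630,130) and the stand looks unmoved. Next I'll push it over from the -x side.

```bash
python3 - <<'E'
from h import *
import cv2
L(-90,60,170,200);L(-90,0,170,200);L(-90,0,86,150)
for x in(-60,-45,-30,-15,0,15,25): L(x,0,86,70)
for x,z in((30,82),(34,76),(38,72)): L(x,0,z,50)
L(20,0,110,150);L(-60,0,170,200);L(-60,200,200,300)
a=vision.get_image("top")[150:250,190:310];b=vision.get_image("scene")[200:300,315:435]
cv2.imwrite("pics/p3.png",np.hstack([cv2.resize(i,(400,333),interpolation=cv2.INTER_CUBIC) for i in(a,b)]))
E
```

```text
Traceback (most recent call last):
  File "h.py", line 15, in L
    manip.line_to(P(x,y,z),feed=feed);o=observe();print((x,y,z),"t%.1f"%o["t"],"F",np.round(o["force"],1))
    ~~~~~~~~~~~~~^^^^^^^^^^^^^^^^^^^^
bench.Unreachable: the arm cannot follow that straight line within its joint ranges
```

```bash
python3 - <<'E'
from h import *
np.set_printoptions(precision=2,suppress=True)
print(observe()["qpos"])
for k in(0,90,180,-20,20):
  b=a+np.radians(k)/2;q=[0,np.cos(b),np.sin(b),0]
  print(k,[manip.ik(P(*p),q) for p in((29,140,170),(-90,60,170),(-90,0,170),(-90,0,86),(38,0,66))])
E
```

```text
[0.21 0.52 0.18 1.24 0.   3.01]
0 [array([0.21, 0.52, 0.19, 1.24, 0.  , 3.01]), array([ 0.4 ,  0.4 , -0.01,  1.16,  0.  , -3.08]), array([ 0.41,  0.3 , -0.17,  1.11,  0.  , -3.07]), array([ 0.41,  0.36, -0.32,  0.89,  0.  , -3.07]), array([ 0.16,  0.36, -0.38,  0.83,  0.  ,  2.96])]
90 [array([0.21, 0.52, 0.19, 1.24, 0.  , 1.44]), array([ 0.4 ,  0.4 , -0.01,  1.16,  0.  ,  1.63]), array([ 0.41,  0.3 , -0.17,  1.11,  0.  ,  1.64]), array([ 0.41,  0.36, -0.32,  0.89,  0.  ,  1.64]), array([ 0.16,  0.36, -0.38,  0.83,  0.  ,  1.39])]
180 [array([ 0.21,  0.52,  0.19,  1.24,  0.  , -0.13]), array([ 0.4 ,  0.4 , -0.01,  1.16,  0.  ,  0.06]), array([ 0.41,  0.3 , -0.17,  1.11,  0.  ,  0.07]), array([ 0.41,  0.36, -0.32,  0.89,  0.  ,  0.07]), array([ 0.16,  0.36, -0.38,  0.83,  0.  , -0.18])]
-20 [array([ 0.21,  0.52,  0.19,  1.24,  0.  , -2.92]), array([ 0.4 ,  0.4 , -0.01,  1.16,  0.  , -2.73]), array([ 0.41,  0.3 , -0.17,  1.11,  0.  , -2.73]), array([ 0.41,  0.36, -0.32,  0.89,  0.  , -2.73]), array([ 0.16,  0.36, -0.38,  0.83,  0.  , -2.97])]
20 [array([0.21, 0.52, 0.19, 1.24, 0.  , 2.66]), array([ 0.4 ,  0.4 , -0.01,  1.16,  0.  ,  2.85]), array([ 0.41,  0.3 , -0.17,  1.11,  0.  ,  2.86]), array([ 0.41,  0.36, -0.32,  0.89,  0.  ,  2.86]), array([ 0.16,  0.36, -0.38,  0.83,  0.  ,  2.61])]
```

The last joint hits its range limit there, so I'll turn the tool 90°. The closed fingers still fit easily between the posts.

```bash
python3 - <<'E'
from h import *
import cv2
b=a+np.pi/4;Q2=[0,np.cos(b),np.sin(b),0]
manip.reach(P(-90,60,190),Q2);L(-90,0,170,200);L(-90,0,86,150)
for x in(-60,-45,-30,-15,0,15,25): L(x,0,86,70)
for x,z in((30,82),(34,76),(38,72)): L(x,0,z,50)
L(20,0,110,150);L(-60,0,170,200);L(-60,160,190,300)
c=vision.get_image("top")[150:250,190:310];d=vision.get_image("scene")[200:300,315:435]
cv2.imwrite("pics/p3.png",np.hstack([cv2.resize(i,(400,333),interpolation=cv2.INTER_CUBIC) for i in(c,d)]))
E
```

```text
(-90, 0, 170) t9.4 F [ 0.1  0.1 -0.3]
(-90, 0, 86) t10.1 F [ 0.3  0.3 -0.1]
(-60, 0, 86) t10.7 F [ 0.7  0.4 -0.4]
(-45, 0, 86) t11.1 F [-0.6  0.6  0.1]
(-30, 0, 86) t11.4 F [-1.1 -0.   0.5]
(-15, 0, 86) t11.8 F [-0.8  0.3  1.3]
(0, 0, 86) t12.2 F [ 1.   0.2 -0.1]
(15, 0, 86) t12.6 F [-0.1 -0.3  0.4]
(25, 0, 86) t12.8 F [ 0.6  0.  -0.1]
(30, 0, 82) t13.1 F [ 0.4  0.4 -0.3]
(34, 0, 76) t13.4 F [-1.1 -0.8  0.2]
(38, 0, 72) t13.7 F [-0.   0.2  0.4]
(20, 0, 110) t14.1 F [ 0.3  0.3 -0.4]
(-60, 0, 170) t14.8 F [-0.5  0.5 -1.9]
(-60, 160, 190) t15.5 F [-0.2 -0.2 -0.3]
```

View pics/p3.png

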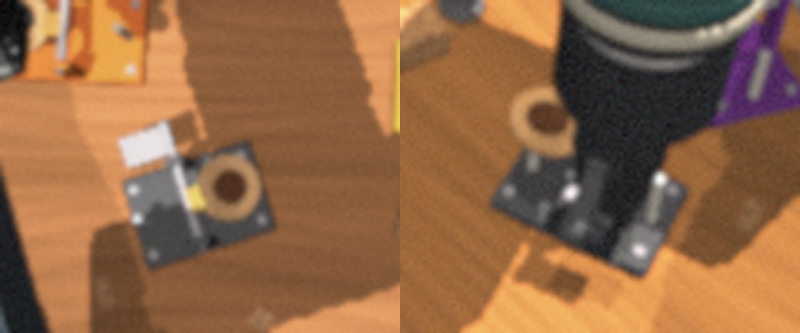

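The inlay face is up (top crop at 228,185). Now I'll press it down onto the stop, watching the force.

```bash
python3 - <<'E'
from h import *
import cv2
L(45,60,170,250);L(45,0,150,200);L(45,0,80,120)
z=74
while z>58:
    z-=1.5; manip.line_to(P(45,0,z),feed=20)
    f=[]
    for _ in range(4): manip.wait(0.03); f.append(observe()["force"][2])
    print(z,"%.1f"%np.mean(f),"tip z %.1f"%(observe()["ee_pos"][2]-25))
    if abs(np.mean(f))>5: break
L(45,0,120,100);L(-40,0,170,200);L(-90,100,190,300)
manip.reach([350,-150,300],[0,1,0,0]);print(observe()["t"])
T=vision.get_image("top");S=vision.get_image("scene");cv2.imwrite("pics/top4.png",T);cv2.imwrite("pics/scene4.png",S)
c=T[150:250,190:310];d=S[200:300,315:435]
cv2.imwrite("pics/p4.png",np.hstack([cv2.resize(i,(400,333),interpolation=cv2.INTER_CUBIC) for i in(c,d)]))
E
```

```text
(45, 60, 170) t16.3 F [-0.   0.3  1. ]
(45, 0, 150) t16.8 F [ 0.6 -0.5 -0.3]
(45, 0, 80) t17.5 F [-0.3  0.4 -0.1]
72.5 -0.3 tip z 72.6
71.0 0.4 tip z 71.0
69.5 -0.2 tip z 69.5
68.0 0.2 tip z 68.0
66.5 0.1 tip z 66.5
65.0 -0.3 tip z 65.0
63.5 14.4 tip z 64.2
(45, 0, 120) t21.2 F [-0.2 -0.4 -0.2]
(-40, 0, 170) t21.8 F [-0.2 -0.1 -0. ]
(-90, 100, 190) t22.4 F [ 0.2 -1.  -0.5]
24.2167
```

View pics/p4.png

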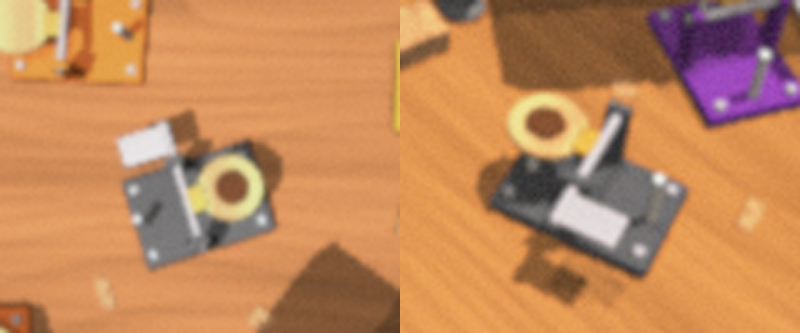

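The paddle is level on the +x side with the inlay up. The stop was felt at tip z = 64.2 mm, against 64.5 expected. The base corners sit at the same pixels as in the earlier crop, so the stand has not visibly moved, and the arm is clear.

```bash
python3 -c "
from bench import manip
manip.hand_in()"
```

```text
the job is handed in; nothing more can be done
```

The round marker's paddle is turned over and resting on its far stop with the dark inlaid disc up. I handed the job in shortly after about 24 s on the robot's clock. I pressed the thumb lever to raise the paddle to about 50–60°, pushed it over the axle from the -x side with the closed fingertips, then pressed it down.

**Last checks:**
- **Stop:** the press met a firm stop (about 14 N) at tip height 64.2 mm, against 64.5 mm expected for a level paddle. The final pictures agree.
- **Round stand:** its base corners sit at the same pixels as before the push, so I saw no shift.
- **Arm:** it was withdrawn clear of everything, with forces near zero.
- **Not measured:** I did not measure the square marker or the other things again at the end. The arm only passed high above the bench, and no unexpected contact force showed.

One line move was refused because the last joint was near its range limit. Nothing moved, and I turned the tool 90° to carry on.

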